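Close the plaster casting mould with its own top half

ROBOT

A 6-joint arm with a two-finger parallel gripper is mounted at the origin on a cart in front of the work surface, level with it; the furniture and walls round the work are solid. World frame = base frame: x ahead of the robot, y to its left, z up, the work surface at z = 0. Lengths are in m, angles in rad, forces in N, time in s.
With the tool pointing down it reaches from about 0.375 to 0.9 m from the base axis. Payload 3.1 kg.
Tool frame: the origin (TCP) lies midway between the tips of the shut fingers; the grasp point (between the pads) lies 19 mm behind it; x points along the fingers, z is the direction in which the jaws open and shut, and the axes are right-handed (so a half turn about x gives the same grasp; the last joint's range is limited). The gripper opens to 85 mm and grips with 20 to 120 N. Pads are 22 mm wide; open, the fingers measure 114 mm over their backs; the gripper's body (76 mm by 85 mm) begins 54 mm behind the grasp point. The pads swing forward as they close: fully open they stand 13 mm farther back than shut.
Start: joints at [-1.516, 0.527, 1.433, -0, 1.181, -0.178], TCP at [0.145, -0.608, 0.231] pointing down, gripper open.
Joint ranges: [-3.08, 3.08], [-0.75, 2.2], [0.22, 2.44], [-1.43, 4.57], [0, 2.65], [-2.85, 2.85]. Speed limits (rad/s): [2.79, 2.79, 3.14, 3.14, 3.14, 3.14].

INTERFACE

Orientations are given as a unit quaternion [x, y, z, w].
In Python, from station import status, snapshot, camera_params, ticket gives the robot as it stands.
- The arm moves only by the tool arm_command, never from a script. Its argument "series" is a list that holds one entry, the list of rows, each a list of 4 numbers: the shift along the tool's x, y, z in mm, then the turn about the tool's x in rad. A call has 1 to 10 rows; each row shifts and turns the commanded pose from where the row before left it, along the tool's axes as they then stand; what a row does not reach is not made up. A row lasts 1/10 s, in which the tool goes at most 50 mm and 8.59 degrees, less where a joint would pass 70% of its speed; a pose out of reach is approached as far as the arm can. A call is refused whole if a number of a shift passes 50 or a number of a turn 0.15, either way. A call with a gripper value outside its range is refused whole. "jaw" is the opening in per cent of the stroke, from 0 (shut) to 100 (fully open), set as the call begins (left out, the last holds). The fingers move at their own pace and stop on an object; "force" is the grip in N (left out, the last holds). Time passes only in rows, so rows that do not move let the fingers close. It gives the time, the measured TCP pose, the force and the opening at its end, in the units of the state.
- status.sense(): the state, without advancing time (a new reading comes with each control period).
- snapshot(name): name is "scene" or "side" or "wrist"; returns the picture (384x512x3 uint8, red, green, blue); there is no depth.
- camera_params(name): a dict with "fovy" (degrees; the focal length in pixels is half the picture's height over the tangent of half this angle, whatever the lens; pixels are square), "cx", "cy" (the principal point, pixels), "extrinsics" (4x4, takes a point from camera to world coordinates); the wrist camera has in their place "mount" (4x4, takes a point from camera to tool coordinates, whose origin is the TCP and whose axes are the tool frame's). Camera axes: x right, y down, z forward; pixel columns grow to the right and rows downward; lengths in m; the calibration is good to about 2 mm. The wrist camera is an equidistant fisheye: a pixel r from the principal point sees the ray r / f radians off the axis. A picture is of the moment at which its call begins: read the wrist's pose just before it. camera_params takes no time and is no camera call.
- ticket.sign_off(): hands the job in, once; it reports no verdict.
The state is a dict: "t": time; "q": joint angles; "qd": joint speeds; "tau": joint torques, N m; "tcp_pos": TCP position; "tool_rot": TCP orientation; "force": force on the tool from outside, world axes, zero at the start; "ft_torque": the same for the moment, N m; "finger_gap": opening from 0.0 (shut) to 1.0 (fully open).
Only numpy, scipy, OpenCV 4.12 (cv2) and the standard library are available. Lean on these libraries where they do the work, as an engineer would, in place of code of your own. Each camera call takes 0.05 s, during which the arm holds its last target. There are 200 camera calls.

TASK

Close the plaster casting mould: of the three loose top halves, take the one whose two cut-outs match the orange keys on the fixed bottom half, and lower it gently onto the bottom half until it sits fully down, face to face, over the keys. Do not drop it, leave the other two halves where they lie, and let go when it is closed.

Things in the scene. Friction and masses are not known exactly. Their poses are not given: they have to be found in the camera images.
- seat (a point): Centre of the upper face of the fixed plaster bottom half, 110 (x) by 52 mm (y), on a plywood board 136 x 80 mm; face 42 mm above the worktop; z up. Two orange conical keys on it at (x, y) = (+42, +15) and (-42, -15) mm: 16 mm wide at the foot, 8 at the top, 16 high. Closed, the half's origin is at this point, long axes parallel, either way round; 3 mm of play.
- half_a: Loose off-white plaster slab lying flat, 110 (x) by 52 (y) by 40 mm high, 0.17 to 0.35 kg, with a 6 mm high, 28 mm wide pour ring on top. Origin: centre of its underside; z up. Full width within 30 mm of its middle: grip there, across 52 mm. Cut-outs through its full height: the corners at (+x, +y) and (-x, -y) are cut away, each 24 mm along x by 22 mm along y.
- half_b: Loose off-white plaster slab lying flat, 110 (x) by 52 (y) by 40 mm high, 0.17 to 0.35 kg, with a 6 mm high, 28 mm wide pour ring on top. Origin: centre of its underside; z up. Full width within 30 mm of its middle: grip there, across 52 mm. Cut-outs through its full height: the corners at (+x, -y) and (-x, +y) are cut away, each 24 mm along x by 22 mm along y.
- half_c: Loose off-white plaster slab lying flat, 110 (x) by 52 (y) by 40 mm high, 0.17 to 0.35 kg, with a 6 mm high, 28 mm wide pour ring on top. Origin: centre of its underside; z up. Full width within 30 mm of its middle: grip there, across 52 mm. Cut-outs through its full height: a slot in the middle of each short end, 22 mm wide along y by 24 mm deep along x.
Mind the look-alikes: they are no part of the job. Leave any purple look-alike of the half_a alone.

How it is judged:
By the outcome, as a careful person would: the job done as asked, in the order asked, and still so for the second after the job is handed in, with the robot touching nothing.
It also fails if it takes over 38 s, if anything falls off the work surface, if the arm or the gripper's body presses on something with over 40 N, if the wrist force passes 120 N, or if a joint passes its speed limit or range.

## Working session

There is one attempt and no reset: what is moved stays moved. The work goes in short steps, Python scripts to look and compute and a tool call to move; the robot and the scene stay as the last step left them, time stands still between calls to the robot, and variables do not carry over. Pictures are saved under pics/ and viewed, about 8 in all and at most 12, crops included, and the job is handed in when it is done.

Besides the shell and the picture viewer there is one more tool, called after "Call:" as name([rows], argument=value, ...), one row to a line, values as JSON. arm_command: Moves the arm, as the interface text tells. Its arguments: {"type":"object","properties":{"series":{"type":"array"},"jaw":{"type":"number"},"force":{"type":"number"}},"required":["series"]}

```bash
mkdir -p pics; ls; python3 - <<'E'
from station import status, snapshot, camera_params
import cv2,numpy as np
s=status.sense();print(s['t'],s['tcp_pos'],s['tool_rot'],s['finger_gap'])
for n in("scene","side","wrist"):
    im=snapshot(n);cv2.imwrite(f"pics/{n}0.png",im[...,::-1])
    print(n,camera_params(n))
a=[cv2.imread(f"pics/{n}0.png") for n in("scene","side")]
E
```

```text
pics
0.0 [ 0.14477848 -0.60725893  0.23033696] [ 0.43883015  0.55542981 -0.43768891  0.55439539] 1.0009938987311497
scene {'fovy': 45.249400964007656, 'cx': 248.10580380044738, 'cy': 192.75593762407158, 'extrinsics': array([[-0.88839713, -0.19497943,  0.41561228, -0.1208415 ],
       [-0.45902272,  0.39103778, -0.79773905,  1.5157497 ],
       [-0.00697739, -0.89948456, -0.43689683,  0.71149515],
       [ 0.        ,  0.        ,  0.        ,  1.        ]])}
side {'fovy': 46.32214162709585, 'cx': 257.3234650552791, 'cy': 180.01533152031735, 'extrinsics': array([[-0.94498615, -0.13277376,  0.29895202,  0.12450244],
       [-0.32654103,  0.43679861, -0.83819922,  1.31221942],
       [-0.01929096, -0.88970675, -0.45612472,  0.56476015],
       [ 0.        ,  0.        ,  0.        ,  1.        ]])}
wrist {'fovy': 65.70646984690485, 'cx': 252.96556458117908, 'cy': 194.07228830974967, 'mount': array([[-1.04291708e-03, -2.95898876e-01,  9.55218701e-01,
        -1.42673397e-01],
       [-6.90642674e-04, -9.55218780e-01, -2.95899654e-01,
         7.60024603e-02],
       [ 9.99999218e-01, -9.68313602e-04,  7.91853592e-04,
        -1.30604346e-04],
       [ 0.00000000e+00,  0.00000000e+00,  0.00000000e+00,
         1.00000000e+00]])}
```

View pics/scene0.png

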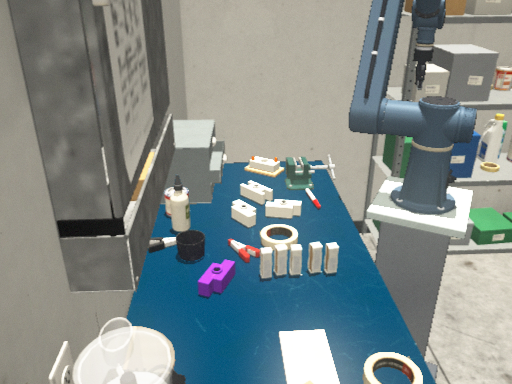

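View pics/side0.png

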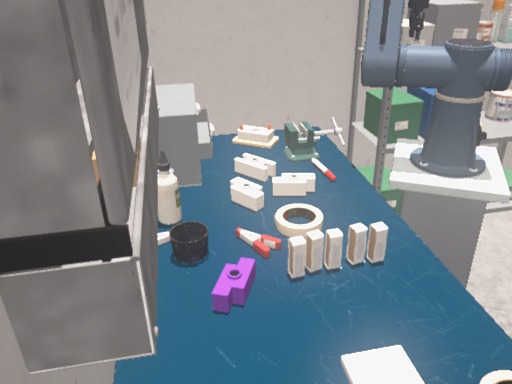

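```bash
cat > h.py <<'E'
import numpy as np,cv2
from scipy.spatial.transform import Rotation as R
from station import status,snapshot,camera_params
def ray(n,u,v,s=None):
    p=camera_params(n);f=192/np.tan(np.radians(p['fovy'])/2)
    x=np.array([u-p['cx'],v-p['cy']])/f
    if n=='wrist':
        r=np.hypot(*x);d=np.array([*(x/max(r,1e-9)*np.sin(r)),np.cos(r)])
        T=np.eye(4);T[:3,:3]=R.from_quat(s['tool_rot']).as_matrix();T[:3,3]=s['tcp_pos'];T=T@p['mount']
    else: d=np.array([*x,1.]);T=p['extrinsics']
    return T[:3,3],T[:3,:3]@d
def pt(n,u,v,z,s=None):
    o,d=ray(n,u,v,s);return (o+d*(z-o[2])/d[2])[:3]
E
python3 - <<'E'
from h import *
for k,(u,v,z) in dict(seat=(264,161,.042),top=(257,187,.04),left=(243,208,.04),right=(283,204,.04)).items(): print(k,pt('scene',u,v,z).round(3))
for k,(u,v,z) in dict(seat=(256,131,.042),top=(256,161,.04),left=(247,190,.04),right=(295,178,.04)).items(): print(k,pt('side',u,v,z).round(3))
a=cv2.imread('pics/scene0.png')[145:235,215:325];b=cv2.imread('pics/side0.png')[115:215,220:330]
c=np.vstack([cv2.resize(a,(616,504//1-210),interpolation=2),cv2.resize(b,(616,300),interpolation=2)])
a=cv2.resize(a,None,fx=3.5,fy=5,interpolation=2);b=cv2.resize(b,None,fx=3.5,fy=5,interpolation=2)
h=max(len(a),len(b));z=np.zeros((h,800,3),np.uint8);z[:len(a),:a.shape[1]]=a;z[:len(b),400:400+b.shape[1]]=b
cv2.imwrite('pics/c.png',z)
E
```

```text
seat [0.59  0.016 0.042]
top [0.511 0.236 0.04 ]
left [0.482 0.394 0.04 ]
right [0.381 0.313 0.04 ]
seat [0.585 0.023 0.042]
top [0.51  0.239 0.04 ]
left [0.475 0.406 0.04 ]
right [0.379 0.309 0.04 ]
```

View pics/c.png

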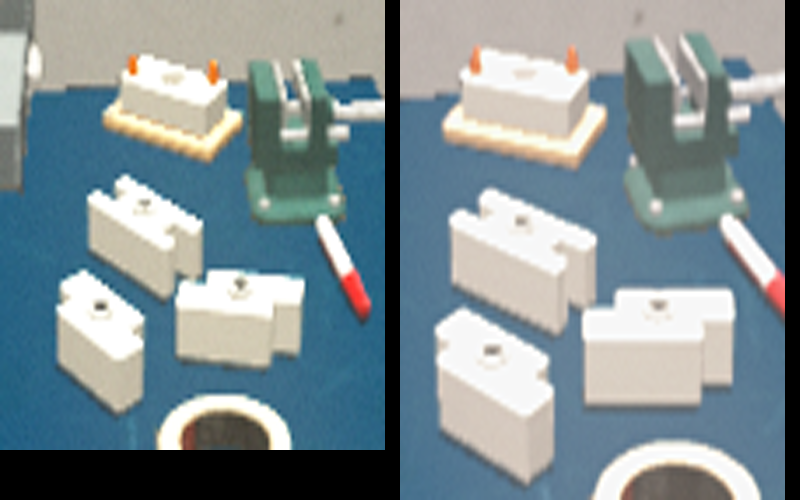

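View pics/wrist0.png

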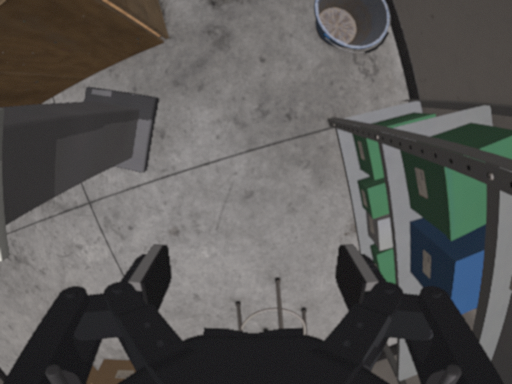

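```bash
python3 - <<'E'
from h import *
S=lambda X,Y:(220+(X-400)/3.5,115+Y/5)
C=lambda X,Y:(215+X/3.5,145+Y/5)
def P(n,f,X,Y,z): return pt(n,*f(X,Y),z)[:2]
print(R.from_quat(status.sense()['tool_rot']).as_matrix().round(3))
for k,a in dict(seat=[(470,75),(580,100)],left=[(440,335),(527,405)],right=[(585,335),(700,335)],top=[(452,232),(560,275)],keys=[(476,72),(572,72)]).items():
    z=.042 if k in('seat','keys') else .04
    p,q=[P('side',S,*x,z) for x in a];d=q-p;print(k,p.round(3),q.round(3),np.hypot(*d).round(3),np.degrees(np.arctan2(d[1],d[0])).round(1))
for k,a in dict(seat=[(122,85),(207,110)],left=[(58,315),(118,365)],leftend=[(118,365),(143,330)],keys=[(133,75),(213,82)]).items():
    z=.042 if k in('seat','keys') else .04
    p,q=[P('scene',C,*x,z) for x in a];d=q-p;print(k,p.round(3),q.round(3),np.hypot(*d).round(3),np.degrees(np.arctan2(d[1],d[0])).round(1))
E
```

```text
[[-0.     0.973  0.232]
 [ 0.002  0.232 -0.973]
 [-1.     0.    -0.002]]
seat [0.638 0.029] [0.526 0.043] 0.113 173.0
left [0.528 0.378] [0.443 0.428] 0.098 149.2
right [0.427 0.347] [0.348 0.323] 0.083 -163.1
top [0.566 0.258] [0.466 0.286] 0.103 164.6
keys [0.635 0.023] [ 0.549 -0.002] 0.09 -163.9
seat [0.635 0.049] [0.53  0.053] 0.105 177.9
left [0.514 0.41 ] [0.437 0.443] 0.084 156.8
leftend [0.437 0.443] [0.437 0.393] 0.049 -89.3
keys [0.633 0.025] [ 0.547 -0.001] 0.09 -163.0
```

```bash
cat >> h.py <<'E'
def plan(wps,yaws=None,start=None):
    """wps: list of (x,y,z,yaw_deg of tool y,nrows); prints rows"""
    s=start or (lambda q:(q['tcp_pos'],R.from_quat(q['tool_rot']).as_matrix()))(status.sense())
    p=np.array(s[0]);yaw=np.arctan2(s[1][1,1],s[1][0,1])
    rows=[]
    for x,y,z,yd,n in wps:
        g=np.array([x,y,z]);gy=np.radians(yd)
        for i in range(n):
            d=(g-p)/(n-i);t=round(-(((gy-yaw+np.pi)%(2*np.pi)-np.pi)/(n-i)),3)
            Y=np.array([np.cos(yaw),np.sin(yaw),0]);Z=np.array([np.sin(yaw),-np.cos(yaw),0])
            r=[round(-d[2]*1e3),round(d@Y*1e3),round(d@Z*1e3)]
            p=p+np.array([0,0,-r[0]])/1e3+(Y*r[1]+Z*r[2])/1e3;yaw-=t
            rows.append(r+[t])
    for i in range(0,len(rows),10): print(rows[i:i+10])
E
python3 - <<'E'
from h import *
plan([(.45,-.30,.36,75,10),(.50,.12,.36,150,10)])
E
```

```text
[[-13, 37, -23, np.float64(-0.108)], [-13, 39, -19, np.float64(-0.107)], [-13, 41, -14, np.float64(-0.108)], [-13, 42, -10, np.float64(-0.107)], [-13, 43, -5, np.float64(-0.108)], [-13, 43, -1, np.float64(-0.107)], [-13, 43, 4, np.float64(-0.108)], [-13, 43, 8, np.float64(-0.107)], [-13, 41, 13, np.float64(-0.108)], [-12, 40, 18, np.float64(-0.107)]]
[[0, 42, -6, np.float64(-0.131)], [0, 42, -1, np.float64(-0.131)], [0, 42, 5, np.float64(-0.131)], [0, 41, 10, np.float64(-0.131)], [0, 39, 16, np.float64(-0.131)], [0, 37, 21, np.float64(-0.131)], [0, 34, 25, np.float64(-0.131)], [0, 30, 30, np.float64(-0.131)], [0, 26, 33, np.float64(-0.131)], [0, 22, 37, np.float64(-0.13)]]
```

Call:
arm_command([
  [[-13,37,-23,-0.108],[-13,39,-19,-0.107],[-13,41,-14,-0.108],[-13,42,-10,-0.107],[-13,43,-5,-0.108],[-13,43,-1,-0.107],[-13,43,4,-0.108],[-13,43,8,-0.107],[-13,41,13,-0.108],[-12,40,18,-0.107]],
])

```text
t: 1.15
tcp_pos: [0.4514, -0.299, 0.3608]
tool_rot: [0.091, 0.701, -0.091, 0.701]
force: [-0.1, -0.3, -0.4]
finger_gap: 0.999
```

Call:
arm_command([
  [[0,42,-6,-0.131],[0,42,-1,-0.131],[0,42,5,-0.131],[0,41,10,-0.131],[0,39,16,-0.131],[0,37,21,-0.131],[0,34,25,-0.131],[0,30,30,-0.131],[0,26,33,-0.131],[0,22,37,-0.13]],
])

```text
t: 2.15
tcp_pos: [0.5, 0.1215, 0.3602]
tool_rot: [-0.355, 0.612, 0.355, 0.611]
force: [1.4, 0.6, 0.3]
finger_gap: 0.999
```

```bash
python3 - <<'E'
from h import *
s=status.sense();im=snapshot('wrist');cv2.imwrite('pics/w1.png',im[...,::-1])
print(s['t'],s['tcp_pos'],s['q'].round(2),s['qd'].round(2));np.save('s1.npy',s,allow_pickle=True)
plan([(.48,.33,.30,152,7)])
E
```

```text
2.15 [0.50002334 0.12152204 0.36015109] [ 0.02  0.24  1.53 -0.    1.37 -1.03] [ 0.86  0.22 -0.3  -0.    0.07 -0.43]
[[9, 17, 24, np.float64(-0.003)], [9, 16, 24, np.float64(-0.003)], [8, 17, 24, np.float64(-0.003)], [9, 16, 24, np.float64(-0.003)], [8, 16, 24, np.float64(-0.003)], [9, 16, 24, np.float64(-0.003)], [8, 17, 24, np.float64(-0.003)]]
```

View pics/w1.png

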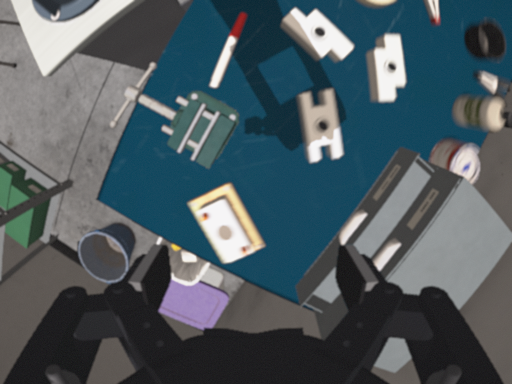

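```bash
python3 - <<'E'
from h import *
s=np.load('s1.npy',allow_pickle=True).item();im=cv2.imread('pics/w1.png');h=cv2.cvtColor(im,cv2.COLOR_BGR2HSV)
m=cv2.inRange(h,(3,130,100),(17,255,255));m[:,:180]=0;m[:,270:]=0;m[:195]=0;m[265:]=0
n,l,st,c=cv2.connectedComponentsWithStats(m)
for i in range(1,n):
    if st[i,4]>4: print('key',st[i,4],c[i].round(1),pt('wrist',*c[i],.055,s).round(4))
m=cv2.inRange(h,(0,0,120),(179,70,255));n,l,st,c=cv2.connectedComponentsWithStats(m)
for i in range(1,n):
    if st[i,4]>500 and c[i][1]<160 and 280<c[i][0]<420: 
        r=cv2.minAreaRect(cv2.findContours((l==i).astype(np.uint8),0,2)[0][0]);print(st[i],c[i].round(1),pt('wrist',*c[i],.035,s).round(4))
        b=np.array([pt('wrist',*q,.04,s)[:2] for q in cv2.boxPoints(r)]);e=np.diff(b,axis=0);print(np.hypot(*e.T).round(3),np.degrees(np.arctan2(e[:,1],e[:,0])).round(1))
plan([(.485,.38,.20,152,9)])
E
```

```text
key 11 [204.8 216.3] [0.549  0.0029 0.055 ]
[ 283    7   72   53 1931] [318.9  33.1] [0.3824 0.3075 0.035 ]
[0.057 0.114 0.057] [110.3  16.9 -71.7]
[ 371   33   36   70 1764] [388.9  67.5] [0.4818 0.39   0.035 ]
[0.061 0.118 0.061] [  76.   -21.  -107.9]
[ 299   89   45   74 2066] [321.4 126.5] [0.5167 0.2372 0.035 ]
[0.058 0.114 0.061] [  71.1  -18.9 -110.6]
[[18, 15, 24, np.float64(-0.002)], [18, 15, 24, np.float64(-0.002)], [18, 15, 24, np.float64(-0.002)], [18, 15, 24, np.float64(-0.003)], [18, 15, 24, np.float64(-0.002)], [18, 15, 23, np.float64(-0.003)], [17, 15, 24, np.float64(-0.002)], [18, 15, 23, np.float64(-0.003)], [17, 15, 24, np.float64(-0.002)]]
```

Call:
arm_command([
  [[18,15,24,0],[18,15,24,0],[18,15,24,0],[18,15,24,0],[18,15,24,0],[18,15,23,0],[17,15,24,0],[18,15,23,0],[17,15,24,0],[0,0,0,0]],
])

```text
t: 3.2
tcp_pos: [0.4885, 0.3747, 0.1972]
tool_rot: [-0.354, 0.614, 0.355, 0.61]
force: [-0.9, -0.5, -0.1]
finger_gap: 1.002
```

```bash
python3 - <<'E'
from h import *
s=status.sense();im=snapshot('wrist');cv2.imwrite('pics/w2.png',im[...,::-1])
print(s['t'],s['tcp_pos'],s['q'].round(2),s['qd'].round(2));np.save('s2.npy',s,allow_pickle=True)
E
```

```text
3.2 [0.4885307  0.37465401 0.19724842] [ 0.47  0.56  1.49  0.    1.1  -0.58] [-0.04 -0.04  0.01 -0.04  0.03 -0.03]
```

View pics/w2.png

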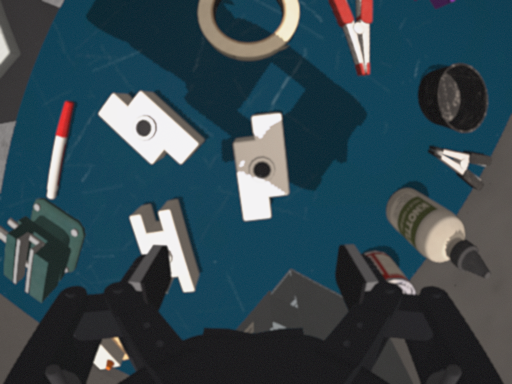

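```bash
python3 - <<'E'
from h import *
s=np.load('s2.npy',allow_pickle=True).item();im=cv2.imread('pics/w2.png');h=cv2.cvtColor(im,cv2.COLOR_BGR2HSV)
m=cv2.inRange(h,(0,0,90),(179,90,255));k=np.zeros_like(m);k[100:235,222:300]=255;m&=k;m=cv2.morphologyEx(m,cv2.MORPH_CLOSE,np.ones((3,3)))
c=max(cv2.findContours(m,0,1)[0],key=cv2.contourArea)
a=cv2.approxPolyDP(c,4,True)[:,0]
W=np.array([pt('wrist',*q,.04,s)[:2] for q in a]);print(cv2.contourArea(c));
e=np.roll(W,-1,0)-W
for q,w,d in zip(a,W,e): print(q,w.round(4),np.hypot(*d).round(4),np.degrees(np.arctan2(d[1],d[0])).round(1))
g=cv2.inRange(h,(0,0,0),(179,255,60));g[:,:245]=0;g[:,280:]=0;g[:155]=0;g[185:]=0
M=cv2.moments(g,True);u,v=M['m10']/M['m00'],M['m01']/M['m00'];print('hole',u,v,M['m00'],pt('wrist',u,v,.045,s))
# contour-area centroid in world
C=np.array([pt('wrist',*q[0],.04,s)[:2] for q in c]);M=cv2.moments((C*1e4).astype(np.float32));print('cent',M['m10']/M['m00']/1e4,M['m01']/M['m00']/1e4,M['m00']/1e2)
E
```

```text
4409.5
[279 112] [0.4418 0.431 ] 0.0282 -113.3
[251 115] [0.4307 0.4052] 0.0214 -24.5
[253 136] [0.4502 0.3963] 0.0215 -100.6
[233 143] [0.4462 0.3752] 0.0855 -22.9
[244 221] [0.525 0.342] 0.0285 67.3
[270 218] [0.536  0.3682] 0.0228 151.2
[270 198] [0.516  0.3792] 0.0209 75.6
[289 193] [0.5212 0.3994] 0.0854 158.3
hole 261.65269461077844 169.4431137724551 167.0 [0.48364616 0.38718347 0.045     ]
cent 0.483644554734006 0.3865889149285073 4862.014864256382
```

```bash
python3 - <<'E'
from h import *
plan([(.4836,.387,.10,157.5,4),(.4836,.387,.010,157.5,5)])
E
```

```text
[[25, 3, 2, np.float64(-0.032)], [24, 3, 2, np.float64(-0.032)], [25, 3, 3, np.float64(-0.032)], [24, 2, 3, np.float64(-0.033)], [18, 0, 0, np.float64(0.0)], [18, 0, 0, np.float64(0.0)], [18, 0, 0, np.float64(0.0)], [18, 0, 0, np.float64(0.0)], [18, 0, 0, np.float64(0.0)]]
```

Call:
arm_command([
  [[25,3,2,-0.032],[24,3,2,-0.032],[25,3,3,-0.032],[24,2,3,-0.033],[18,0,0,0],[18,0,0,0],[18,0,0,0],[14,0,0,0],[0,0,0,0],[0,0,0,0]],
], jaw=90)

```text
t: 4.25
tcp_pos: [0.4857, 0.3863, 0.0347]
tool_rot: [-0.392, 0.588, 0.392, 0.589]
force: [0.0, -0.0, -0.5]
finger_gap: 0.897
```

```bash
python3 - <<'E'
from h import *
s=status.sense();print(s['tcp_pos'],s['force'],s['finger_gap'])
plan([(.4836,.387,.010,157.5,2)])
E
```

```text
[0.48572423 0.38633201 0.03470366] [ 0.00419325 -0.04390455 -0.5354064 ] 0.8965059634796577
[[12, 1, 0, np.float64(-0.001)], [13, 1, 0, np.float64(-0.002)]]
```

Call:
arm_command([
  [[12,1,0,0],[13,1,0,0],[0,0,0,0]],
])

```text
t: 4.55
tcp_pos: [0.4818, 0.3867, 0.0075]
tool_rot: [-0.392, 0.59, 0.392, 0.587]
force: [-0.1, 0.3, -0.3]
finger_gap: 0.897
```

Call:
arm_command([
  [[0,0,0,0],[0,0,0,0],[0,0,0,0],[0,0,0,0],[0,0,0,0],[0,0,0,0]],
], jaw=0, force=55)

```text
t: 5.15
tcp_pos: [0.4836, 0.3876, 0.0096]
tool_rot: [-0.392, 0.588, 0.392, 0.589]
force: [0.5, -0.2, 0.5]
finger_gap: 0.595
```

```bash
python3 - <<'E'
from h import *
s=status.sense();T=R.from_quat(s['tool_rot']).as_matrix();print(s['tcp_pos'],s['force'],s['finger_gap'],np.degrees(np.arctan2(T[1,1],T[0,1])))
plan([(.4836,.387,.16,157.5,5),(.50,.16,.21,168,8)])
E
```

```text
[0.48359553 0.38758338 0.00957296] [ 0.47977171 -0.19803427  0.47762484] 0.5949066740031805 157.382926540472
[[-30, 0, 0, np.float64(-0.0)], [-30, 0, 0, np.float64(-0.001)], [-30, 0, 0, np.float64(-0.0)], [-30, 0, 0, np.float64(-0.001)], [-30, 0, -1, np.float64(-0.0)], [-6, -13, -25, np.float64(-0.023)], [-6, -12, -26, np.float64(-0.023)], [-6, -12, -26, np.float64(-0.023)], [-6, -11, -26, np.float64(-0.023)], [-7, -10, -26, np.float64(-0.023)]]
[[-6, -10, -27, np.float64(-0.023)], [-7, -9, -27, np.float64(-0.023)], [-6, -8, -27, np.float64(-0.022)]]
```

Call:
arm_command([
  [[-5,0,0,0],[-10,0,0,0],[-20,0,0,0],[-30,0,0,0],[-30,0,0,0],[-30,0,0,0],[-25,0,0,0]],
])

```text
t: 5.85
tcp_pos: [0.4833, 0.3874, 0.1615]
tool_rot: [-0.392, 0.588, 0.392, 0.589]
force: [0.7, 1.0, -3.8]
finger_gap: 0.597
```

```bash
python3 - <<'E'
from h import *
s=status.sense();print(s['tcp_pos'],s['force'],s['finger_gap'])
s1=np.load('s1.npy',allow_pickle=True).item()
for q in [(300,295),(405,150)]: print(pt('wrist',*q,.15,s1).round(3),pt('wrist',*q,.0,s1).round(3))
for q in [(225,150),(225,180),(213,200)]: print(pt('scene',*q,.0).round(3),pt('scene',*q,.15).round(3))
plan([(.56,.17,.21,174,9)])
E
```

```text
[0.48334024 0.38738222 0.16151009] [ 0.73575844  0.99491678 -3.81317514] 0.5974117956402787
[0.698 0.088 0.15 ] [0.81  0.057 0.   ]
[0.576 0.307 0.15 ] [0.635 0.37  0.   ]
[ 0.843 -0.119  0.   ] [0.64  0.226 0.15 ]
[0.684 0.158 0.   ] [0.514 0.444 0.15 ]
[0.638 0.321 0.   ] [0.478 0.573 0.15 ]
[[-5, -17, -19, np.float64(-0.032)], [-5, -17, -20, np.float64(-0.032)], [-5, -16, -20, np.float64(-0.032)], [-6, -15, -21, np.float64(-0.032)], [-5, -15, -21, np.float64(-0.032)], [-6, -14, -21, np.float64(-0.033)], [-5, -13, -22, np.float64(-0.032)], [-6, -12, -22, np.float64(-0.033)], [-5, -12, -23, np.float64(-0.032)]]
```

```bash
python3 - <<'E'
from h import *
plan([(.53,.18,.26,174,8)])
E
```

```text
[[-12, -15, -22, np.float64(-0.036)], [-12, -15, -22, np.float64(-0.036)], [-12, -14, -23, np.float64(-0.036)], [-12, -13, -23, np.float64(-0.036)], [-13, -12, -24, np.float64(-0.037)], [-12, -11, -24, np.float64(-0.036)], [-13, -10, -24, np.float64(-0.037)], [-12, -10, -25, np.float64(-0.036)]]
```

Call:
arm_command([
  [[-12,-15,-22,-0.036],[-12,-15,-22,-0.036],[-12,-14,-23,-0.036],[-12,-13,-23,-0.036],[-13,-12,-24,-0.037],[-12,-11,-24,-0.036],[-13,-10,-24,-0.037],[-12,-10,-25,-0.036],[0,0,0,0],[0,0,0,0]],
])

```text
t: 6.85
tcp_pos: [0.53, 0.1795, 0.2578]
tool_rot: [-0.472, 0.526, 0.473, 0.526]
force: [0.6, 0.5, -2.8]
finger_gap: 0.599
```

```bash
python3 - <<'E'
from h import *
s=status.sense();im=snapshot('wrist');cv2.imwrite('pics/w3.png',im[...,::-1])
print(s['t'],s['tcp_pos'],s['force'],s['finger_gap'],s['q'].round(2));np.save('s3.npy',s,allow_pickle=True)
E
```

```text
6.85 [0.53000446 0.17945792 0.2578347 ] [ 0.56067039  0.49936024 -2.84738966] 0.5991984018784363 [ 0.13  0.41  1.57  0.    1.17 -1.34]
```

View pics/w3.png

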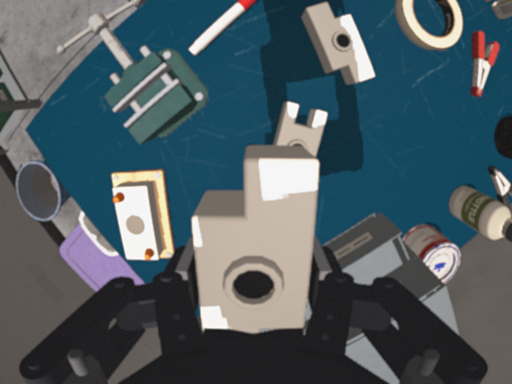

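```bash
python3 - <<'E'
from h import *
s=np.load('s3.npy',allow_pickle=True).item();im=cv2.imread('pics/w3.png');h=cv2.cvtColor(im,cv2.COLOR_BGR2HSV)
m=cv2.inRange(h,(3,140,90),(16,255,255));m[:,:100]=0;m[:,180:]=0;m[:180]=0;m[275:]=0
n,l,st,c=cv2.connectedComponentsWithStats(m);K=[]
for i in range(1,n):
    if st[i,4]>10: K.append(pt('wrist',*c[i],.049,s)[:2]);print('key',st[i],c[i].round(1),K[-1].round(4))
d=K[1]-K[0];print('mid',np.mean(K,0).round(4),'d',np.hypot(*d),'(89.2)','yaw',np.degrees(np.arctan2(d[1],d[0]))-19.65)
hole=pt('wrist',252,285,s['tcp_pos'][2]+.036,s);print('ring',hole-s['tcp_pos'])
mm=cv2.inRange(h,(0,0,200),(179,40,255));mm[:,:100]=0;mm[:,180:]=0;mm[:175]=0;mm[275:]=0
cc=max(cv2.findContours(mm|m,0,1)[0],key=cv2.contourArea);a=cv2.approxPolyDP(cc,4,True)[:,0]
W=np.array([pt('wrist',*q,.042,s)[:2] for q in a]);e=np.roll(W,-1,0)-W
for q,w,d in zip(a,W,e): print(q,w.round(4),np.hypot(*d).round(4),np.degrees(np.arctan2(d[1],d[0])).round(1))
cv2.imwrite('pics/c3.png',cv2.resize(im[170:280,100:190],None,fx=6,fy=5,interpolation=2))
E
```

```text
key [113 193  11   9  57] [118.3 197.2] [ 0.5487 -0.0034]
key [145 249   8  11  54] [148.5 253.6] [0.6346 0.021 ]
mid [0.5916 0.0088] d 0.08927909955401171 (89.2) yaw -3.8363072552324162
ring [-0.00103177 -0.0001713   0.036     ]
[113 188] [ 0.5368 -0.0121] 0.1056 -4.6
[126 257] [ 0.642  -0.0206] 0.0274 80.4
[143 259] [0.6465 0.0064] 0.0248 139.1
[150 247] [0.6278 0.0227] 0.0221 -31.1
[146 259] [0.6468 0.0112] 0.0173 87.0
[157 259] [0.6477 0.0285] 0.107 175.3
[146 187] [0.541  0.0373] 0.0496 -94.9
```

View pics/c3.png

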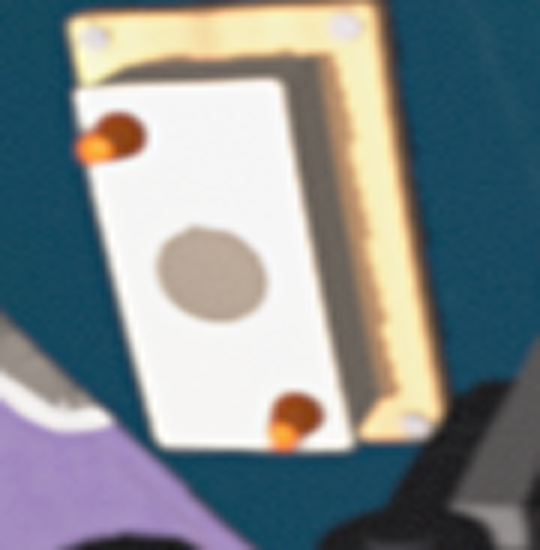

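```bash
python3 - <<'E'
from h import *
s=np.load('s3.npy',allow_pickle=True).item()
f=lambda X,Y:pt('wrist',100+(X+.5)/6-.5,170+(Y+.5)/5-.5,.042,s)[:2]
print('disc',f(212,275));C=np.array([f(*q) for q in [(75,90),(283,80),(355,445),(160,445)]]);print(C.round(4),C.mean(0))
e=np.roll(C,-1,0)-C;print(np.hypot(*e.T),np.degrees(np.arctan2(e[:,1],e[:,0])))
plan([(.591,.009,.26,175.6,7),(.591,.009,.14,175.6,4)])
E
```

```text
disc [0.592124   0.00831708]
[[ 0.536  -0.0134]
 [ 0.5393  0.0388]
 [ 0.6472  0.0314]
 [ 0.6447 -0.021 ]] [0.59178756 0.0089321 ]
[0.05232489 0.10816789 0.05242988 0.10890487] [ 86.48521811  -3.92181187 -92.71017704 176.02842744]
[[0, -11, -23, np.float64(-0.004)], [0, -11, -23, np.float64(-0.004)], [-1, -11, -24, np.float64(-0.004)], [0, -11, -24, np.float64(-0.004)], [-1, -11, -23, np.float64(-0.004)], [0, -11, -24, np.float64(-0.004)], [-1, -11, -24, np.float64(-0.005)], [30, 0, 0, np.float64(0.0)], [30, 0, 0, np.float64(0.0)], [30, 0, 0, np.float64(0.0)]]
[[30, 0, 0, np.float64(0.0)]]
```

Call:
arm_command([
  [[0,-11,-23,-0.004],[0,-11,-23,-0.004],[0,-11,-24,-0.004],[0,-11,-24,-0.004],[0,-11,-23,-0.004],[0,-12,-24,-0.004],[0,-11,-24,-0.005],[25,0,0,0],[25,0,0,0],[25,0,0,0]],
])

```text
t: 7.9
tcp_pos: [0.5921, 0.0095, 0.1809]
tool_rot: [-0.48, 0.519, 0.481, 0.518]
force: [-0.1, -0.6, -3.2]
finger_gap: 0.6
```

Call:
arm_command([
  [[25,0,0,0],[25,0,0,0],[10,0,0,0],[0,0,0,0],[0,0,0,0]],
])

```text
t: 8.4
tcp_pos: [0.5932, 0.0089, 0.1228]
tool_rot: [-0.481, 0.518, 0.481, 0.519]
force: [0.5, -0.4, -2.7]
finger_gap: 0.6
```

```bash
python3 - <<'E'
from h import *
s=status.sense();T=R.from_quat(s['tool_rot']).as_matrix();print(s['t'],s['tcp_pos'],s['force'],s['finger_gap'],np.degrees(np.arctan2(T[1,1],T[0,1])),T[:,0])
a=snapshot('scene');b=snapshot('side');w=snapshot('wrist')
c=[cv2.resize(x,(300,300),interpolation=2) for x in(a[110:190,220:300],b[80:160,215:295])]
z=np.zeros((600,800,3),np.uint8);z[:300,:300]=c[0];z[300:,:300]=c[1];z[:375,300:]=cv2.resize(w,(500,375));cv2.imwrite('pics/c4.png',z[...,::-1])
plan([(.5923,.0087,.10,175.9,3)])
E
```

```text
8.4 [0.59324927 0.00891185 0.12278399] [ 0.54216009 -0.35646562 -2.70963563] 0.6001548879994302 175.69674883689368 [ 7.81212033e-04 -6.67072994e-05 -9.99999693e-01]
[[8, 0, 0, np.float64(-0.001)], [8, 1, 0, np.float64(-0.002)], [8, 0, 0, np.float64(-0.001)]]
```

View pics/c4.png

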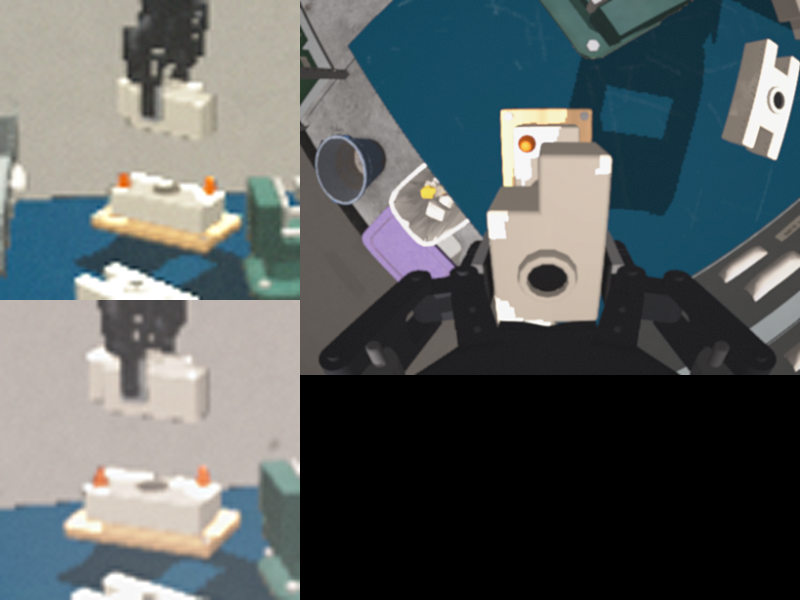

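Call:
arm_command([
  [[13,1,0,-0.004],[13,0,0,0],[13,0,0,0],[12,0,0,0],[0,0,0,0],[0,0,0,0]],
])

```text
t: 9.15
tcp_pos: [0.5914, 0.0085, 0.0705]
tool_rot: [-0.481, 0.518, 0.482, 0.517]
force: [0.6, -0.5, -2.4]
finger_gap: 0.598
```

```bash
python3 - <<'E'
from h import *
s=status.sense();T=R.from_quat(s['tool_rot']).as_matrix();print(s['t'],s['tcp_pos'],s['force'],s['finger_gap'],np.degrees(np.arctan2(T[1,1],T[0,1])))
w=snapshot('wrist');np.save('s5.npy',s,allow_pickle=True);cv2.imwrite('pics/w5.png',w[...,::-1])
cv2.imwrite('pics/c5.png',cv2.resize(w[100:260,170:330,::-1],None,fx=3.7,fy=3.7,interpolation=2))
E
```

```text
9.15 [0.59141753 0.0085282  0.07048837] [ 0.57068713 -0.47441842 -2.3507824 ] 0.5981881295696472 175.8822192485411
```

View pics/c5.png

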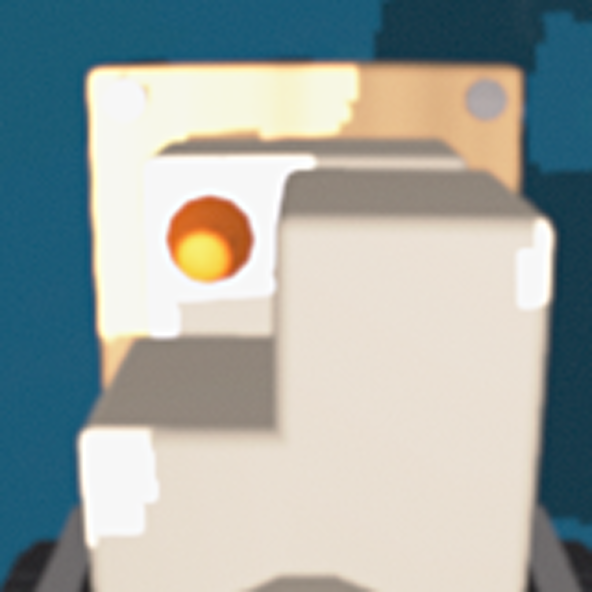

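```bash
python3 - <<'E'
from h import *
s=np.load('s5.npy',allow_pickle=True).item();zb=s['tcp_pos'][2]-.0096
f=lambda X,Y,z:pt('wrist',170+(X+.5)/3.7-.5,100+(Y+.5)/3.7-.5,z,s)[:2]
a=np.radians(-4.1);c=np.array([.5918,.0087]);M=np.array([[np.cos(a),np.sin(a)],[-np.sin(a),np.cos(a)]])
for k,e,q in [('slab end L (-55,-4)',0,(288,172,zb)),('slab end R(-55,26)',0,(490,172,zb)),('slab cutwall L (-31,-26)',0,(135,337,zb)),('top slab end L(-55,-4)',0,(283,217,zb+.04)),('top R(-55,26)',0,(552,217,zb+.04)),('top cut (-31,-26)',0,(82,430,zb+.04)),('top cut in(-31,-4)',0,(280,432,zb+.04)),('seat corner L(-55,-26)',0,(150,155,.042)),('seat R(-55,26)',0,(467,166,.042)),('key(-42,-15)',0,(210,239,.046)),('board(-68,-40)',0,(88,66,.012)),('board(-68,40)',0,(524,66,.012))]: print(k,(M@(f(*q)-c)*1e3).round(1))
E
```

```text
slab end L (-55,-4) [-54.   -2.9]
slab end R(-55,26) [-54.2  25.4]
slab cutwall L (-31,-26) [-30.1 -25.3]
top slab end L(-55,-4) [-54.8  -2.6]
top R(-55,26) [-55.   25.6]
top cut (-31,-26) [-31.1 -25.2]
top cut in(-31,-4) [-31.   -3.1]
seat corner L(-55,-26) [-54.3 -25. ]
seat R(-55,26) [-52.5  24.9]
key(-42,-15) [-41.5 -15.4]
board(-68,-40) [-67.6 -40.5]
board(-68,40) [-67.5  39.4]
```

Call:
arm_command([
  [[4,0,0,0],[4,0,0,0],[4,0,0,0],[3,0,0,0],[1,0,0,0],[0,0,0,0],[0,0,0,0]],
])

```text
t: 9.9
tcp_pos: [0.5918, 0.0085, 0.0554]
tool_rot: [-0.482, 0.518, 0.482, 0.518]
force: [-0.4, -1.4, -3.3]
finger_gap: 0.599
```

Call:
arm_command([
  [[1,0,0,0],[1,0,0,0],[1,0,0,0],[0,0,0,0],[0,0,0,0]],
])

```text
t: 10.4
tcp_pos: [0.5917, 0.0085, 0.0523]
tool_rot: [-0.482, 0.518, 0.482, 0.518]
force: [0.0, 0.0, -3.1]
finger_gap: 0.602
```

Call:
arm_command([
  [[1,0,0,0],[0,0,0,0],[0.5,0,0,0],[0,0,0,0],[0,0,0,0]],
])

```text
t: 10.9
tcp_pos: [0.5919, 0.0085, 0.0516]
tool_rot: [-0.482, 0.517, 0.482, 0.518]
force: [-1.2, -0.1, 5.8]
finger_gap: 0.597
```

Call:
arm_command([
  [[0,0,0,0],[0,0,0,0],[0,0,0,0],[0,0,0,0],[0,0,0,0]],
], jaw=85)

```text
t: 11.4
tcp_pos: [0.5918, 0.0085, 0.0507]
tool_rot: [-0.482, 0.518, 0.482, 0.518]
force: [-0.1, 0.1, -0.9]
finger_gap: 0.851
```

Call:
arm_command([
  [[-5,0,0,0],[-15,0,0,0],[-25,0,0,0],[-30,0,0,0],[-30,0,0,0],[-25,0,0,0],[0,0,0,0],[0,0,0,0]],
])

```text
t: 12.2
tcp_pos: [0.592, 0.0085, 0.1823]
tool_rot: [-0.482, 0.517, 0.481, 0.518]
force: [-0.3, -0.3, -0.1]
finger_gap: 0.847
```

```bash
python3 - <<'E'
from h import *
s=status.sense();print(s['t'],s['tcp_pos'],s['force'],s['finger_gap'])
a=snapshot('scene');b=snapshot('side');w=snapshot('wrist')
c=[cv2.resize(x,(300,300),interpolation=2) for x in(a[130:230,215:315],b[100:200,215:315])]
z=np.zeros((600,800,3),np.uint8);z[:300,:300]=c[0];z[300:,:300]=c[1];z[:375,300:]=cv2.resize(w,(500,375));cv2.imwrite('pics/c6.png',z[...,::-1])
E
```

```text
12.2 [0.59201384 0.0084894  0.18227799] [-0.30224192 -0.26518542 -0.1020943 ] 0.8468570174676118
```

View pics/c6.png

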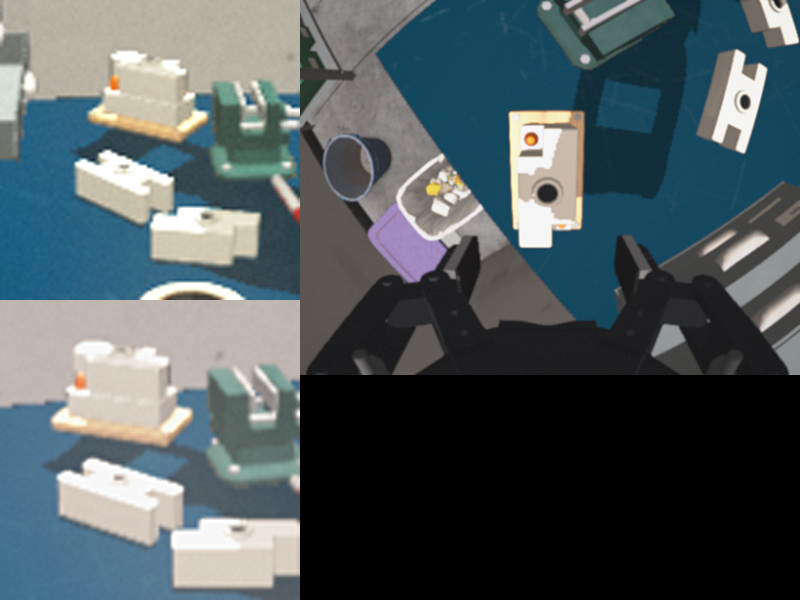

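The pictures show the half seated level on the bottom half. The keys stand in the cut-outs and there is no gap at the joint. The gripper is open and well clear, and the other halves have not moved.

```bash
python3 -c "
from station import ticket;print(ticket.sign_off())"
```

```text
the job is handed in; nothing more can be done
None
```

The mould is closed: I placed half_a on the bottom half over both orange keys, let go of it, and handed the job in at about 12.4 s.

- **Choice of half:** the wrist view showed that half_a's cut corners match the keys. I did not touch the other two halves or the purple look-alike.
- **Fit before lowering:** with the half 19 mm above the face, the cut-outs and edges I measured agreed with the seat to about 1 mm. The exception was one seat corner, which came out 2.5 mm off, within the 3 mm of play.
- **Seating:** contact came at the predicted height (TCP 51.6 mm against 51.6 expected). The force reading rose by about 9 N.
- **After release:** the final scene, side and wrist pictures show the half level, with no visible gap at the joint and the gripper clear by more than 80 mm. No check failed.

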